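# Press a brake lining block in the bench ratchet clamp

## Task

Stand the brake lining block upright in the middle of the bench clamp's bed, squarely between the fixed jaw and the spring foot, with its broad faces towards them, and let go of it. Then work the trigger lever by its orange grip, pump after pump, until the foot presses the block against the fixed jaw and about half of the foot's yellow neck has gone in, never all of it: the lining is brittle. Finish while still holding the trigger there to keep the squeeze on, and leave the bearing, the carton and the jar where they stand.

Things in the scene. Friction and masses are not known exactly. Their poses are not given: they have to be found in the camera images.
- clamp: Blue bench clamp, fixed. Origin: underside centre of its bed (285 long in x, 80 wide in y, top 20 mm above the bench). Its x axis points along the bed to the fixed jaw, the way the push rod advances. The rod runs on the centre line, axis 55 mm above the bench, through guides 44 wide (the front one x -47 to -25 mm, 78 mm high); its tail reaches back to x -212 mm.
- jaw: Fixed jaw, a blue upright 44 wide in y, 68 tall, standing on the bed. Origin: foot of its pressing face, in the middle, at bed height (clamp x = 100 mm); the face looks to clamp -x. A lining set down a few mm in front of it is pushed up to it by the foot.
- foot: Black square pressing foot, 36 x 36 mm, at the front of the push rod. Origin: centre of its pressing face, which looks to clamp +x. With the rod all the way back it lies at clamp x = 27 mm, 73 mm from the jaw; 55 mm above the bench.
- foot_spring (a joint): How far the foot's sprung yellow neck has gone into the rod, m: 0 free (20 mm of yellow neck in view from above, between the dark collar of the rod and the bright ring behind the foot), 0.010 half in, 0.020 all in (bottomed). 0 until the foot meets the block, 1 to 2 mm while it pushes the block along. Spring 1 N per mm, so it also tells the pressing force.
- rod (a joint): Advance of the toothed push rod towards the jaw, m, 0 to 0.090; begins between 0 and 0.015. Pumping moves it on; a light drag (2.5 N) keeps it there when the trigger goes back. Once the foot presses harder than that, letting the trigger back lets rod and foot spring back to 1 to 3 N, so the trigger must be held to keep the squeeze.
- trigger (a joint): Angle of the trigger lever, rad: 0 at rest (leaning 0.19 from upright, away from the jaw), 0.38 at its stop (leaning 0.19 towards the jaw). Moving the grip towards the jaw drives the rod, about 50 mm per rad, up to 9 mm of it lost before the pawl bites a tooth (9 mm apart). Going back, by hand or its own light spring (about 1.5 N at the grip), it clicks over the teeth.
- grip: Orange round grip bar on top of the trigger lever, 30 mm long across the clamp (its own y), 22 mm in diameter. Origin: its centre, 135 mm from the pivot, at rest about 156 mm above the bench. Pinched from above by its flat ends it turns between the fingers as the lever swings; the lever below is 24 wide across the clamp, 18 thick. Pumping takes under 10 N.
- trigger_pivot (a point): Point on the trigger's hinge axis (which lies across the clamp, level), on the clamp's centre line, 23 mm above the bench. The grip swings about it in the upright plane through the clamp's x axis.
- lining_center (a point): Centre of the brake lining block: 30 thick (its x), 50 wide (its y), 60 tall (its z), about 0.25 kg, rust-brown friction material on a dark steel back 6 mm thick. It stands upright on the bench at first; either broad face may look to the jaw. Take it from above by its 50 mm width, so that the fingers stay clear of jaw and foot.
- lining: The same lining block; origin at the centre of its underside, same axes.
- bearing: Bystander: steel bearing ring, 72 across, 22 tall, lying flat. Origin: centre of its underside.
- carton: Bystander: small cardboard carton 100 x 75 x 60 tall. Origin: centre of its underside.
- jar: Bystander: amber jar 64 across, 85 tall. Origin: centre of its underside.
There are look-alikes about, which are no part of the job. Of the things like the lining, leave any that is blue, purple or turquoise; of the rest the smaller one is meant.

How it is judged:
By the outcome, as a careful person would: the job done as asked, in the order asked, and still so for the second after the job is handed in, while the arm keeps its last pose, push and grip.
It also fails if it takes over 72 s, if anything falls off the work surface, if the arm or the gripper's body presses on something with over 40 N, if the wrist force passes 120 N, or if a joint passes its speed limit or range.

## Robot

A 6-joint arm with a two-finger parallel gripper is mounted at the origin on the work surface. World frame = base frame: x ahead of the robot, y to its left, z up, the work surface at z = 0. Lengths are in m, angles in degrees, forces in N, time in s.
With the tool pointing down it reaches from about 0.3 to 0.775 m from the base axis. Payload 14.6 kg.
Tool frame: the origin (TCP) lies midway between the tips of the shut fingers; the grasp point (between the pads) lies 19 mm behind it; y points along the fingers, x is the direction in which the jaws open and shut, and the axes are right-handed (so a half turn about y gives the same grasp; the last joint's range is limited). The gripper opens to 94 mm and grips with 3 to 60 N. Pads are 16 mm wide; open, the fingers measure 119 mm over their backs; the gripper's body (75 mm by 177 mm) begins 78 mm behind the grasp point.
Start: joints at [62.017, 17.183, 87.147, -0, 75.671, -3.816], TCP at [0.225, 0.502, 0.172] pointing down, gripper open.
Joint ranges: [-173.82, 173.82], [-45.26, 126.66], [13.44, 144.39], [-59.66, 239.66], [0, 175.72], [-146.38, 146.38]. Speed limits (degrees/s): [127.2, 127.2, 147.25, 180, 180, 180].

## Interface

Orientations are given as [roll, pitch, yaw] about the fixed x, y, z axes, in that order (R = Rz(yaw) Ry(pitch) Rx(roll)).
In Python, from station import telemetry, snapshot, finish_job gives the robot as it stands.
- The arm moves only by the shell command python3 -m inch 'ROWS' [FORCE]. ROWS is JSON, a list of rows, each a list of 3 entries, a list of its own where there are three numbers: the shift along the tool's x, y, z in mm, then the turn about the tool's y in rad, then the closure, from -1 (fully open) to 1 (shut). A call has 1 to 20 rows; each row is the pose to reach, as a shift and turn from the pose commanded when the call began, along the tool's axes at that moment; what a row does not reach only later rows make up. A row lasts 1/10 s, in which the tool goes at most 50 mm and 8.59 degrees, less where a joint would pass 70% of its speed; a pose out of reach is approached as far as the arm can. A call with a gripper value outside its range is refused whole. The fingers move at their own pace and stop on an object; FORCE is the grip in N (left out, the last holds). Time passes only in rows, so rows that repeat a pose let the fingers close. It gives the time, the measured TCP pose, the force and the opening at its end, in the units of the state.
- telemetry.get_state(): the state, without advancing time (a new reading comes with each control period).
- snapshot(name): name is "side" or "top" or "wrist"; returns a dict with "frame" (480x640x3 uint8, red, green, blue), "fx", "fy", "cx", "cy" (pixels), "extrinsics" (4x4, takes a point from camera to world coordinates). Camera axes: x right, y up, looking along -z (the intrinsics and any distortion apply to the point x, -y, -z); pixel columns grow to the right and rows downward; lengths in m; the calibration is good to about 2 mm. A picture is of the moment at which its call begins. There is no depth.
- finish_job(): hands the job in, once; it reports no verdict.
The state is a dict: "clock": time; "joint_pos": joint angles; "dq": joint speeds; "joint_efforts": joint torques, N m; "tool_pos": TCP position; "tool_rot": TCP orientation; "ft_force": force on the tool from outside, world axes, zero at the start; "torque": the same for the moment, N m; "finger_gap": opening from 0.0 (shut) to 1.0 (fully open).
Only numpy, scipy, OpenCV 4.12 (cv2) and the standard library are available. Lean on these libraries where they do the work, as an engineer would, in place of code of your own. Each camera call takes 0.05 s, during which the arm holds its last target.

## Working session

There is one attempt and no reset: what is moved stays moved. The work goes in short steps, Python scripts to look and compute and a shell command to move; the robot and the scene stay as the last step left them, time stands still between calls to the robot, and variables do not carry over. Pictures are saved under pics/ and viewed, and the job is handed in when it is done.

```bash
mkdir -p pics; ls; cat > h.py <<'E'
import numpy as np, cv2
from station import telemetry, snapshot, finish_job
from scipy.spatial.transform import Rotation as R
def snap(n,f):
    s=snapshot(n); cv2.imwrite(f'pics/{f}.png',s['frame'][:,:,::-1]); np.save(f'pics/{f}.npy',s,allow_pickle=True); return s
def load(f): return np.load(f'pics/{f}.npy',allow_pickle=True).item()
def ray(s,u,v):
    E=np.array(s['extrinsics']); d=np.array([(u-s['cx'])/s['fx'],-(v-s['cy'])/s['fy'],-1.]); return E[:3,3],E[:3,:3]@d
def onz(s,u,v,z):
    o,d=ray(s,u,v); return o+d*(z-o[2])/d[2]
def tri(*l):
    A=np.zeros((3,3));b=np.zeros(3)
    for s,u,v in l:
        o,d=ray(s,u,v);d=d/np.linalg.norm(d);P=np.eye(3)-np.outer(d,d);A+=P;b+=P@o
    p=np.linalg.solve(A,b)
    return p,[np.linalg.norm(np.cross(p-ray(s,u,v)[0],ray(s,u,v)[1]/np.linalg.norm(ray(s,u,v)[1]))) for s,u,v in l]
def proj(s,p):
    E=np.array(s['extrinsics']);c=E[:3,:3].T@(np.array(p)-E[:3,3]); return s['cx']+s['fx']*c[0]/-c[2], s['cy']-s['fy']*c[1]/-c[2]
E
python3 - <<'E'
from h import *
for n in ['top','side','wrist']:
    s=snap(n,n+'0'); print(n,[k for k in s],s['fx'],s['fy'],s['cx'],s['cy'],np.round(s['extrinsics'],3).tolist())
print(telemetry.get_state())
E
```

```text
pics
top ['frame', 'fx', 'fy', 'cx', 'cy', 'extrinsics'] 598.9441263456156 598.9441263456156 327.7607622633225 231.77893713198918 [[0.029, 0.997, -0.07, 0.409], [-1.0, 0.028, -0.013, -0.008], [-0.011, 0.07, 0.997, 1.757], [0.0, 0.0, 0.0, 1.0]]
side ['frame', 'fx', 'fy', 'cx', 'cy', 'extrinsics'] 450.4209778600895 450.4209778600895 322.21625174890465 245.52072399226347 [[0.82, 0.365, -0.44, 0.036], [-0.572, 0.536, -0.621, -0.673], [0.009, 0.761, 0.648, 0.811], [0.0, 0.0, 0.0, 1.0]]
wrist ['frame', 'fx', 'fy', 'cx', 'cy', 'extrinsics'] 388.0273666554836 388.0273666554836 321.22691945946167 234.8649070610551 [[0.409, -0.884, -0.226, 0.16], [0.912, 0.396, 0.103, 0.532], [-0.002, -0.248, 0.969, 0.384], [0.0, 0.0, 0.0, 1.0]]
{'clock': 0.15, 'joint_pos': array([ 6.20182011e+01,  1.72069420e+01,  8.71720369e+01, -9.24672255e-05,
        7.56705450e+01, -3.81573053e+00]), 'dq': array([ 0.12810881, -0.13310071, -0.1122507 , -0.01685632, -0.05653414,
        0.04462509]), 'joint_efforts': array([-1.60607783e-04, -5.31961977e+01, -3.52822208e+01,  7.07860873e-02,
        2.36075063e-02, -4.09811253e-05]), 'tool_pos': array([0.22505389, 0.50159495, 0.17113052]), 'tool_rot': array([-8.99967937e+01,  4.94200484e-02,  6.58339559e+01]), 'ft_force': array([-0.37783931,  0.01741032, -0.02337572]), 'torque': array([ 0.0069553 , -0.01898312,  0.06828455]), 'finger_gap': 0.9991547426058319}
```

View pics/top0.png

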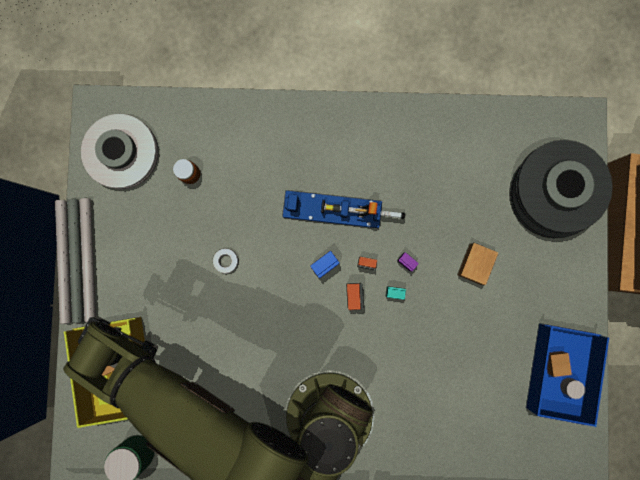

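View pics/side0.png

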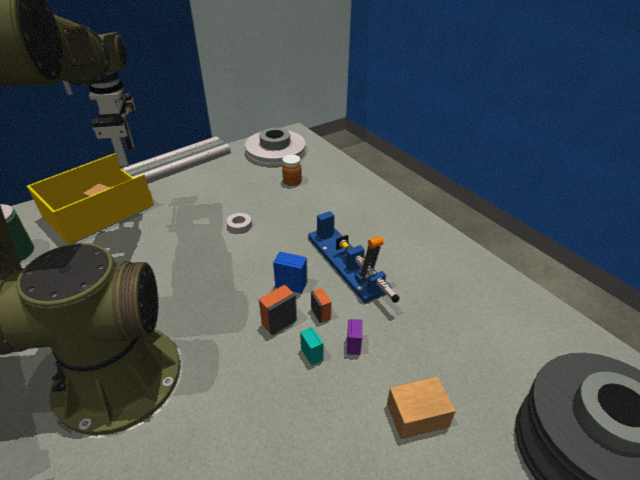

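View pics/wrist0.png

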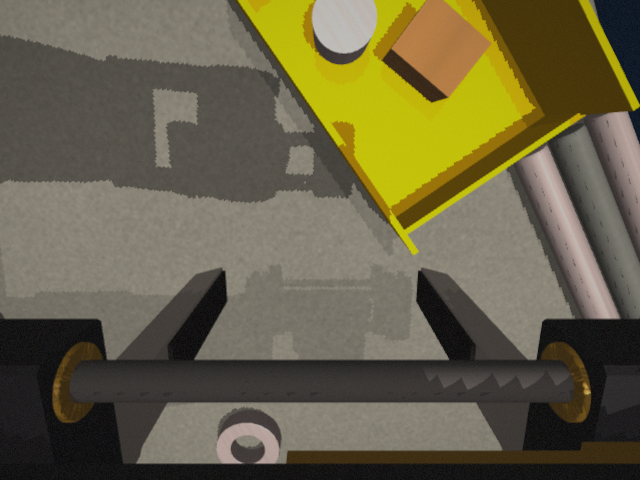

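Top view: the clamp is around (345,209), with its jaw at the left (292,202), so clamp +x points image-left. The orange grip is at (373,208). The two rust blocks are the smaller at (368,263) and the larger at (355,297). The bearing is at (226,261), the jar at (187,171) and the carton at (478,264). Next I'll zoom in.

```bash
python3 - <<'E'
from h import *
t=load('top0');s=load('side0')
a=cv2.resize(cv2.cvtColor(t['frame'][175:315,275:415],cv2.COLOR_RGB2BGR),None,fx=4,fy=4,interpolation=cv2.INTER_CUBIC)
cv2.imwrite('pics/z1.png',a)
b=cv2.resize(cv2.cvtColor(s['frame'][200:350,250:410],cv2.COLOR_RGB2BGR),None,fx=4,fy=4,interpolation=cv2.INTER_CUBIC)
cv2.imwrite('pics/z2.png',b)
for u,v in [(286,190),(285,220),(381,201),(379,228),(368,263)]: print(u,v,onz(t,u,v,.02).round(3))
E
```

```text
286 190 [0.65  0.141 0.02 ]
285 220 [0.562 0.141 0.02 ]
381 201 [ 0.625 -0.138  0.02 ]
379 228 [ 0.546 -0.134  0.02 ]
368 263 [ 0.444 -0.104  0.02 ]
```

View pics/z1.png

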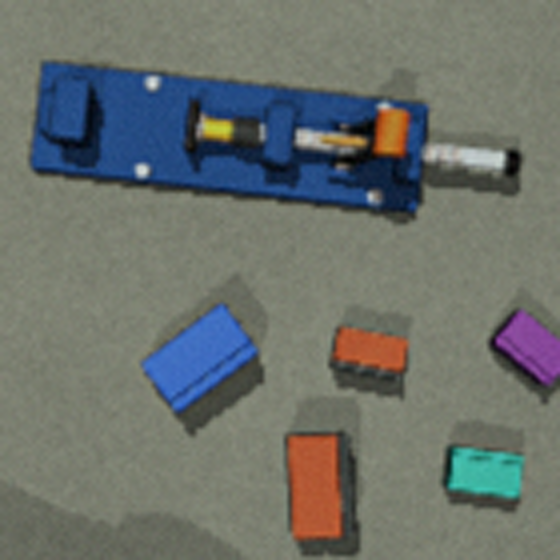

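View pics/z2.png

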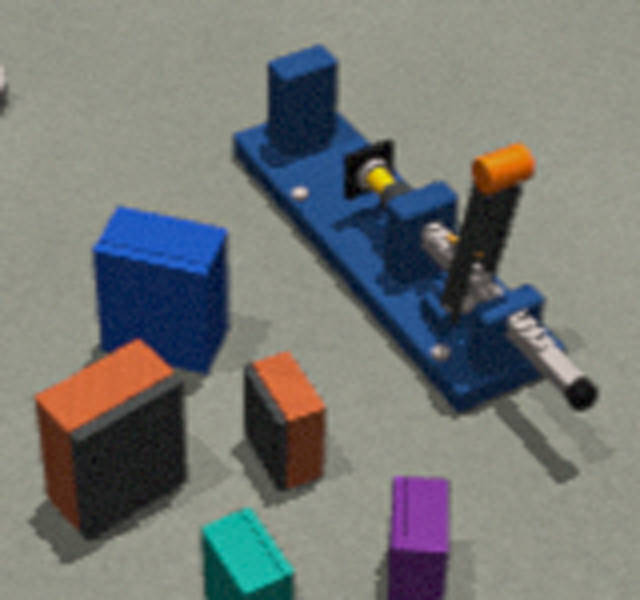

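```bash
python3 - <<'E'
from h import *
t=load('top0');s=load('side0')
# lining coarse: top-face centre in both views (from zooms)
u=275+369/4;v=175+350/4; us=250+287/4;vs=200+387/4
print('lining top',tri((t,u,v),(s,us,vs)))
# grip
print('grip',tri((t,275+391/4,175+132/4),(s,250+503/4,200+168/4)))
# jaw top corners  (top view: front edge of top face)
print('jawtop ctr',tri((t,275+71/4,175+107/4),(s,250+303/4,200+63/4)))
print('foot',tri((t,275+193/4,175+125/4),(s,250+370/4,200+172/4)))
B=[(43,62),(32,171),(427,103),(416,213)]
P=[onz(t,275+a/4,175+b/4,.02) for a,b in B]
print(np.round(P,3)); c=np.mean(P,axis=0);print('clamp',c); d=(P[0]+P[1]-P[2]-P[3])[:2];print(np.linalg.norm(d)/2,np.degrees(np.arctan2(d[1],d[0])))
E
```

```text
lining top (array([ 0.44331877, -0.09915398,  0.0592127 ]), [np.float64(0.0010167506779304837), np.float64(0.0010167506779305072)])
grip (array([ 0.58761673, -0.10478482,  0.15731041]), [np.float64(0.0012630437783092442), np.float64(0.0012630437783093945)])
jawtop ctr (array([0.60642921, 0.11577982, 0.08767162]), [np.float64(0.001680778766068881), np.float64(0.0016807787660690252)])
foot (array([0.60006922, 0.03046978, 0.05434146]), [np.float64(0.001473692277993478), np.float64(0.0014736922779936975)])
[[ 0.648  0.141  0.02 ]
 [ 0.568  0.147  0.02 ]
 [ 0.626 -0.14   0.02 ]
 [ 0.545 -0.134  0.02 ]]
clamp [0.59701234 0.00372459 0.02      ]
0.28157461235430176 85.39303024243493
```

```bash
python3 -m inch '[[[-20,-2,-19],-0.02,-1],[[-50,-4,-48],-0.04,-1],[[-85,-6,-82],-0.06,-1],[[-120,-8,-115],-0.08,-1],[[-155,-10,-149],-0.11,-1],[[-190,-12,-182],-0.13,-1],[[-225,-15,-216],-0.16,-1],[[-260,-17,-250],-0.18,-1],[[-295,-20,-283],-0.21,-1],[[-330,-22,-317],-0.24,-1],[[-365,-24,-350],-0.26,-1],[[-400,-26,-384],-0.28,-1],[[-432,-28,-415],-0.3,-1],[[-452,-29,-434],-0.31,-1],[[-461,-30,-443],-0.32,-1],[[-461,-30,-443],-0.32,-1],[[-461,-30,-443],-0.32,-1]]' 
python3 - <<'E'
from h import *
snap('wrist','w1')
E
```

```text
clock: 1.85
tool_pos: [0.4403, -0.0998, 0.2013]
tool_rot: [-90.0, -0.0, 84.1]
ft_force: [0.3, 0.3, 0.3]
finger_gap: 1.001
```

View pics/w1.png

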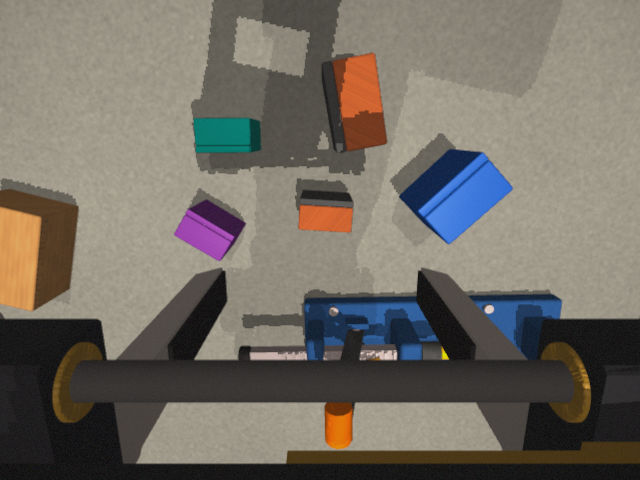

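The lining is at about (326,212) in the wrist view, between the fingers, with its neighbours clear. The clamp is below at (430,330).

```bash
python3 - <<'E'
from h import *
w=load('w1');t=load('top0')
c=w['frame'][170:250,270:390];cv2.imwrite('pics/z3.png',cv2.resize(c[:,:,::-1],None,fx=6,fy=6,interpolation=cv2.INTER_CUBIC))
hsv=cv2.cvtColor(w['frame'],cv2.COLOR_RGB2HSV)
m=((hsv[...,0]<14)&(hsv[...,1]>120)&(hsv[...,2]>90)).astype(np.uint8)
m[:170]=0;m[250:]=0;m[:,:270]=0;m[:,390:]=0
k,_=cv2.findContours(m,0,2);k=max(k,key=cv2.contourArea);r=cv2.minAreaRect(k);b=cv2.boxPoints(r);print(r,b)
P=np.array([onz(w,*p,.06) for p in b]);print(P.round(4))
print([np.linalg.norm(P[i]-P[i-1]).round(4) for i in range(4)])
# also orange grip two views
E
```

```text
((325.01141357421875, 218.0613250732422), (53.38688659667969, 24.74247932434082), 3.468229293823242) [[297.61844 228.79509]
 [299.11526 204.09792]
 [352.4044  207.32756]
 [350.90756 232.02473]]
[[ 0.4511 -0.1229  0.06  ]
 [ 0.428  -0.1188  0.06  ]
 [ 0.436  -0.0701  0.06  ]
 [ 0.4593 -0.0734  0.06  ]]
[np.float64(0.0502), np.float64(0.0235), np.float64(0.0494), np.float64(0.0236)]
```

View pics/z3.png

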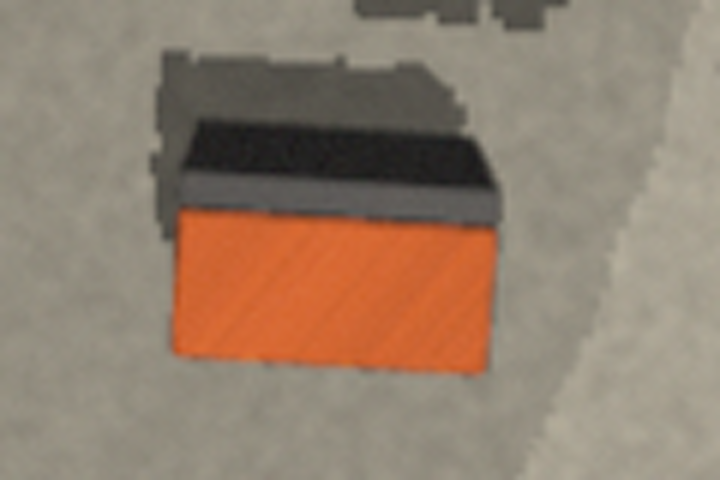

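The lining's top face gives a 50 × 24 mm rust part plus the 6 mm steel, at z = 0.06, as expected. Its centre is about (0.4406, -0.096) and its width axis is at 80.6°. I'll descend with the fingers partly closed, then grasp.

```bash
python3 -m inch '[[[2,15,0],0.03,-0.45],[[4,40,0],0.061,-0.45],[[4,70,0],0.061,-0.45],[[4,100,0],0.061,-0.45],[[4,125,0],0.061,-0.45],[[4,145,0],0.061,-0.45],[[4,160,0],0.061,-0.45],[[4,170,0],0.061,-0.45],[[4,175,0],0.061,-0.45],[[4,175,0],0.061,-0.45],[[4,175,0],0.061,0.2],[[4,175,0],0.061,1],[[4,175,0],0.061,1],[[4,175,0],0.061,1],[[4,175,0],0.061,1],[[4,175,0],0.061,1],[[4,175,0],0.061,1]]' 30
```

```text
clock: 3.6
tool_pos: [0.441, -0.0962, 0.0266]
tool_rot: [-90.0, 0.0, 80.7]
ft_force: [-0.0, 0.1, 0.3]
finger_gap: 0.169
```

The opening is 0.169, but gripping 50 mm should give about 0.53, so something is wrong. I'll look.

```bash
python3 - <<'E'
from h import *
snap('wrist','w2');snap('side','s2');print(telemetry.get_state())
s=load('s2');cv2.imwrite('pics/s2z.png',cv2.resize(s['frame'][150:390,200:440,::-1],None,fx=2.5,fy=2.5))
E
```

```text
{'clock': 3.7, 'joint_pos': array([-1.69571706e+01,  1.56105095e+01,  1.10823570e+02, -2.93704490e-03,
        5.35685509e+01, -9.76290643e+01]), 'dq': array([ 0.06160786, -0.07009852,  0.0975054 ,  0.04454922,  0.01865312,
        0.01953354]), 'joint_efforts': array([-1.62699245e-03, -4.42243087e+01, -2.79289341e+01, -2.07589130e-02,
        7.26254540e-02,  1.98760886e-04]), 'tool_pos': array([ 0.44098993, -0.09621332,  0.02654277]), 'tool_rot': array([-8.99970789e+01,  1.99281107e-03,  8.06736381e+01]), 'ft_force': array([-1.00013617, -0.55151694,  0.46215367]), 'torque': array([-0.00566257, -0.02684475, -0.0007855 ]), 'finger_gap': 0.08328345244766325}
```

View pics/w2.png

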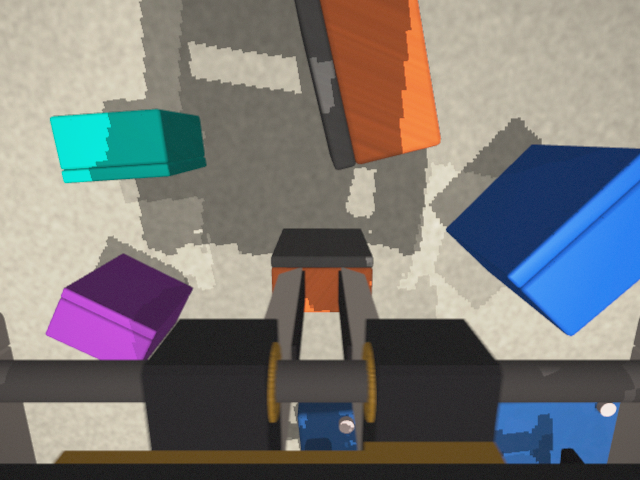

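View pics/s2z.png

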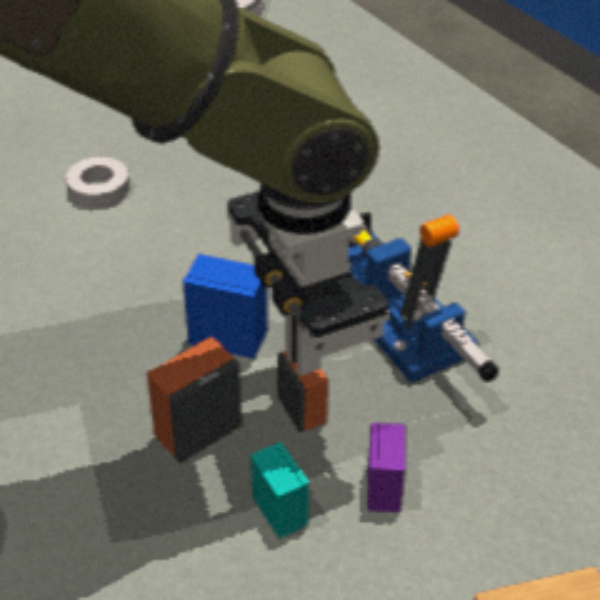

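```bash
python3 - <<'E'
from h import *
w=load('w2');w1=load('w1')
print(np.round(w['extrinsics'],3).tolist())
print('tcp proj',proj(w,[.441,-.0962,.0265]), 'grasp',proj(w,[.441,-.0962,.0455]),'tcp w1',proj(w1,[.4403,-.0998,.2013]))
n=np.array([-.987,.162,0]);y=np.array([.162,.987,0]);c=np.array([.4406,-.0958,0])
for z in (0,.06):
  for a in (-15,15):
    for b in (-25,25):
      p=c+n*a/1e3+y*b/1e3; p[2]=z; print(a,b,z,np.round(proj(w,p)),np.round(proj(w1,p)))
for l in [((272,262),(372,262)),]:
  for q in l: print(onz(w,*q,.06))
# triangulate steel-top corners: w1 zoom coords
def z3(a,b): return 270+a/6-.0,170+b/6
for A,B in [((183,168),(272,262)),((497,185),(372,262))]: print(tri((w1,*z3(*A)),(w,*B)))
E
```

```text
[[0.162, -0.956, -0.244, 0.37], [0.987, 0.157, 0.041, -0.084], [-0.001, -0.248, 0.969, 0.24], [0.0, 0.0, 0.0, 1.0]]
tcp proj (np.float64(320.51240329557925), np.float64(263.5123505243871)) grasp (np.float64(320.4056099905308), np.float64(274.95858154967965)) tcp w1 (np.float64(320.48623790094007), np.float64(263.47720288678704))
-15 -25 0 [283. 272.] [301. 216.]
-15 25 0 [359. 272.] [347. 219.]
15 -25 0 [282. 227.] [302. 189.]
15 25 0 [361. 227.] [349. 192.]
-15 -25 0.06 [271. 312.] [298. 229.]
-15 25 0.06 [371. 312.] [351. 232.]
15 -25 0.06 [269. 255.] [299. 197.]
15 25 0.06 [373. 255.] [353. 201.]
[ 0.42533456 -0.11743247  0.06      ]
[ 0.43318857 -0.06944407  0.06      ]
(array([ 0.42081372, -0.11539898,  0.07355619]), [np.float64(0.0006221961528274499), np.float64(0.0006221961528275395)])
(array([ 0.42700052, -0.0705846 ,  0.07765041]), [np.float64(0.0002862702679499307), np.float64(0.00028627026794992693)])
```

```bash
python3 - <<'E'
from h import *
s=snap('wrist','w3');cv2.imwrite('pics/w3z.png',cv2.resize(s['frame'][210:340,240:400,::-1],None,fx=5,fy=4.5,interpolation=cv2.INTER_CUBIC))
s=snap('side','s3');cv2.imwrite('pics/s3z.png',cv2.resize(s['frame'][220:340,270:400,::-1],None,fx=5,fy=5,interpolation=cv2.INTER_CUBIC));print(telemetry.get_state()['finger_gap'])
E
```

```text
0.013971047717979612
```

View pics/w3z.png

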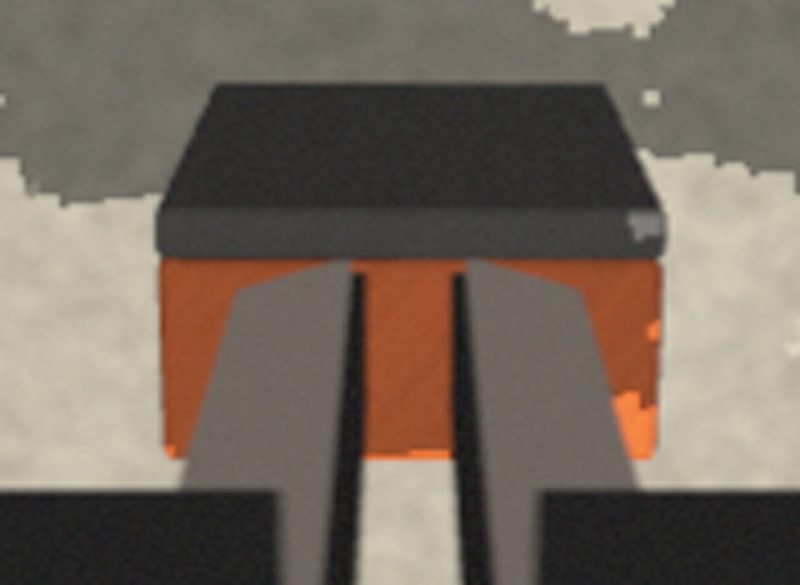

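View pics/s3z.png

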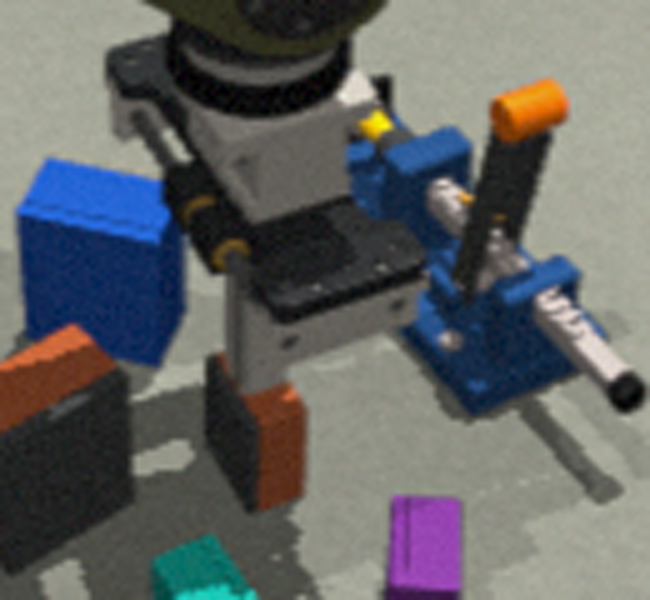

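```bash
python3 - <<'E'
from h import *
w=load('w3');s=load('s3');s0=load('side0')
print('side0 tcp',proj(s0,[.225,.5016,.171]),proj(s0,[.225,.5016,.206]))
for z in (.0265,.0455,.06,.065): print(z,'side',np.round(proj(s,[.441,-.0962,z])),'wrist axis',np.round(proj(w,[.441,-.0962,z])),'near edge',np.round(proj(w,[.441-.0079,-.0962+.0013,z])))
cv2.imwrite('pics/s0z.png',cv2.resize(s0['frame'][60:200,60:220,::-1],None,fx=5,fy=4.2,interpolation=cv2.INTER_CUBIC))
E
```

```text
side0 tcp (np.float64(130.88527864792525), np.float64(168.1176756443415)) (np.float64(127.39979884006055), np.float64(156.70158381659976))
0.0265 side [321. 306.] wrist axis [321. 264.] near edge [321. 250.]
0.0455 side [321. 300.] wrist axis [320. 275.] near edge [320. 261.]
0.06 side [321. 296.] wrist axis [320. 285.] near edge [320. 270.]
0.065 side [321. 295.] wrist axis [320. 289.] near edge [320. 273.]
```

View pics/s0z.png

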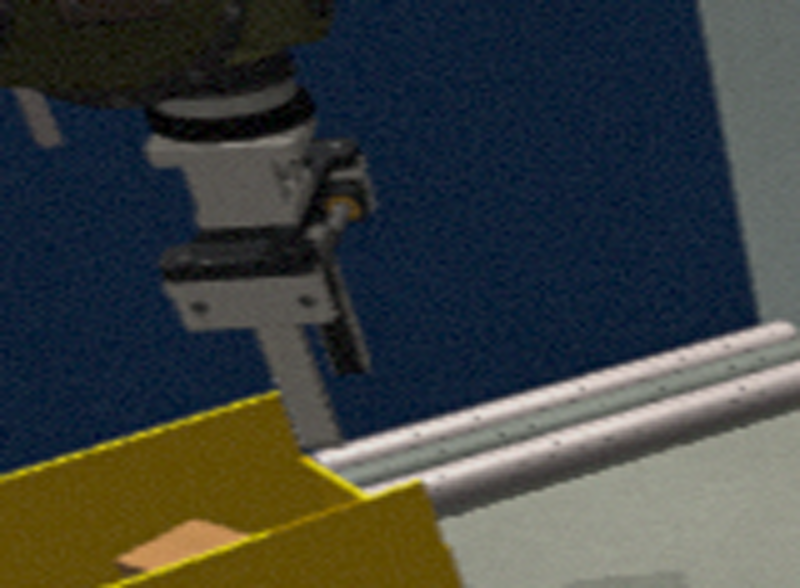

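The block stands exactly where I measured it. In both the side and wrist views, though, the fingertips end at z ≈ 0.06, about 35 mm higher than the reported TCP, so they closed in the air just above the block. Force is about 0, so nothing was touched. I'll back off, reopen and check the tip offset before going lower.

```bash
python3 -m inch '[[[0,-8,0],0,1],[[0,-8,0],0,-0.4],[[0,-8,0],0,-0.4],[[0,-8,0],0,-0.4],[[0,-8,0],0,-0.4],[[0,-8,0],0,-0.4],[[0,-8,0],0,-0.4],[[0,-8,0],0,-0.4],[[0,-8,0],0,-0.4],[[0,-8,0],0,-0.4]]' 30
python3 - <<'E'
from h import *
w=snap('wrist','w4');cv2.imwrite('pics/w4z.png',cv2.resize(w['frame'][200:340,200:440,::-1],None,fx=3.3,fy=3.3,interpolation=cv2.INTER_CUBIC))
s=snap('side','s4');cv2.imwrite('pics/s4z.png',cv2.resize(s['frame'][220:340,270:400,::-1],None,fx=5,fy=5,interpolation=cv2.INTER_CUBIC));print(telemetry.get_state()['finger_gap'])
E
```

```text
clock: 4.8
tool_pos: [0.441, -0.0962, 0.0345]
tool_rot: [-90.0, 0.0, 80.7]
ft_force: [-0.0, -0.3, 0.1]
finger_gap: 0.698
0.7013323594862555
```

View pics/w4z.png

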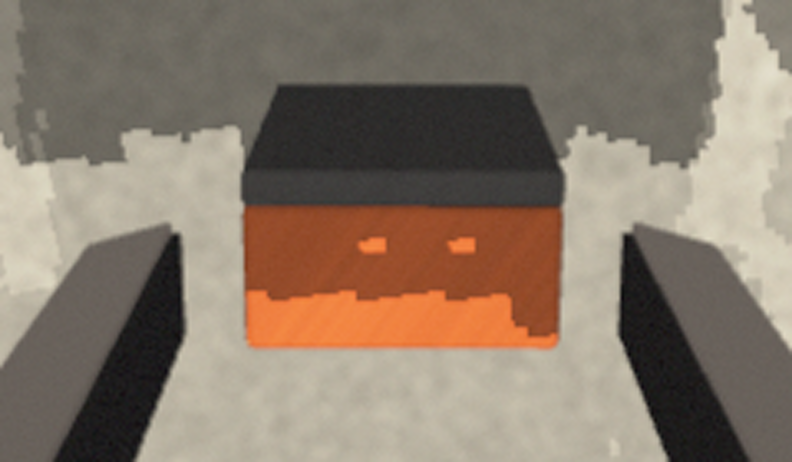

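View pics/s4z.png

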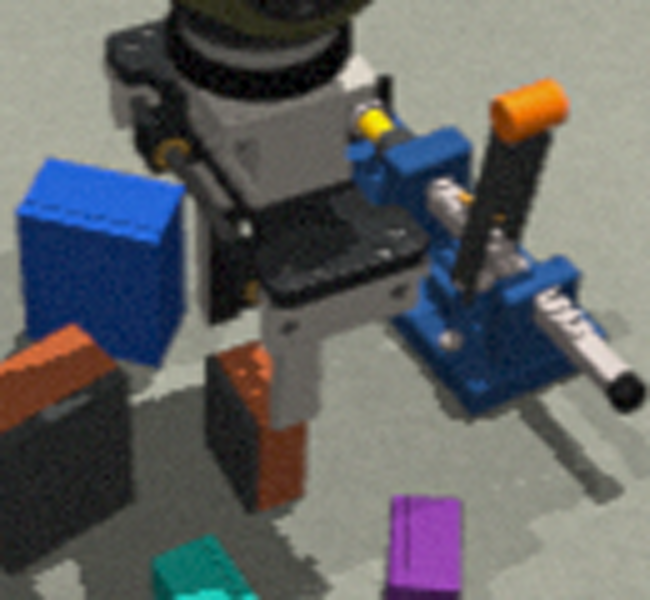

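A third check agrees. The 66 mm opening spans 141 px, so the tips sit at z ≈ 0.069 with the TCP reported at 0.0345, an offset of about 35 mm. I'll lower 47 mm and grasp.

```bash
python3 -m inch '[[[0,8,0],0,-0.4],[[0,18,0],0,-0.4],[[0,28,0],0,-0.4],[[0,37,0],0,-0.4],[[0,44,0],0,-0.4],[[0,47,0],0,-0.4],[[0,47,0],0,0],[[0,47,0],0,1],[[0,47,0],0,1],[[0,47,0],0,1],[[0,47,0],0,1],[[0,47,0],0,1]]' 30
```

```text
clock: 6.1
tool_pos: [0.4412, -0.0962, -0.0122]
tool_rot: [-90.0, 0.0, 80.7]
ft_force: [0.2, 1.6, 3.2]
finger_gap: 0.531
```

```bash
python3 -m inch '[[[0,-8,0],0,1],[[0,-25,0],0,1],[[0,-50,0],0,1],[[0,-75,0],0,1],[[5,-98,-3],0.05,1],[[15,-115,-10],0.18,1],[[32,-125,-20],0.32,1],[[52,-127,-33],0.46,1],[[72,-127,-46],0.6,1],[[92,-127,-60],0.74,1],[[112,-127,-73],0.88,1],[[132,-127,-86],1.02,1],[[152,-127,-99],1.15,1],[[172,-127,-112],1.28,1],[[188,-127,-122],1.39,1],[[199,-127,-129],1.46,1],[[203,-127,-131],1.489,1],[[203,-127,-131],1.489,1],[[203,-127,-131],1.489,1]]'
python3 - <<'E'
from h import *
w=snap('wrist','w5')
t=snap('top','t5');cv2.imwrite('pics/t5z.png',cv2.resize(t['frame'][165:305,275:415,::-1],None,fx=4,fy=4,interpolation=cv2.INTER_CUBIC))
s=snap('side','s5');cv2.imwrite('pics/s5z.png',cv2.resize(s['frame'][160:340,250:410,::-1],None,fx=3.3,fy=3.3,interpolation=cv2.INTER_CUBIC))
E
```

```text
clock: 8.0
tool_pos: [0.6029, 0.0827, 0.1146]
tool_rot: [-90.0, 0.0, -4.6]
ft_force: [0.3, 0.9, -2.1]
finger_gap: 0.525
```

View pics/w5.png

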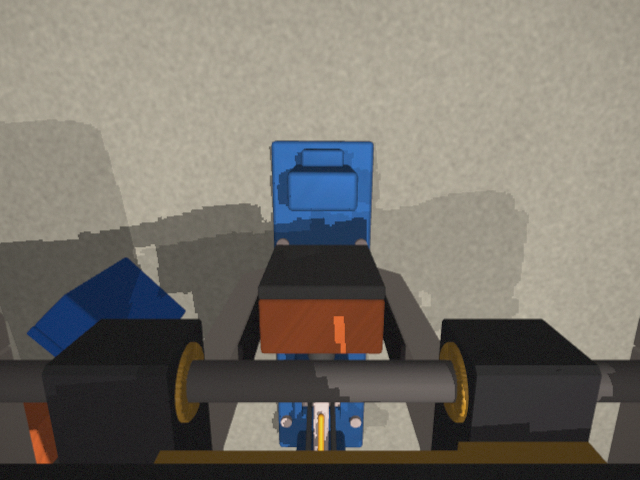

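View pics/s5z.png

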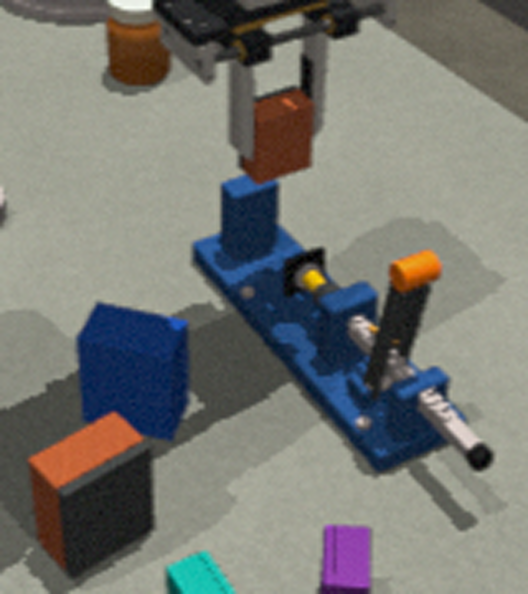

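The lining is held upright with its steel back towards the jaw. The jaw's top face is at (290–356, 170–210) and the far end of the bed at row 142. Now I'll measure these.

```bash
python3 - <<'E'
from h import *
w=load('w5')
cv2.imwrite('pics/w5z.png',cv2.resize(w['frame'][130:260,255:390,::-1],None,fx=4.5,fy=4.5,interpolation=cv2.INTER_CUBIC))
cv2.imwrite('pics/w5y.png',cv2.resize(w['frame'][240:460,230:410,::-1],None,fx=2.7,fy=2.7,interpolation=cv2.INTER_CUBIC))
E
```

```text
(no output)
```

View pics/w5z.png

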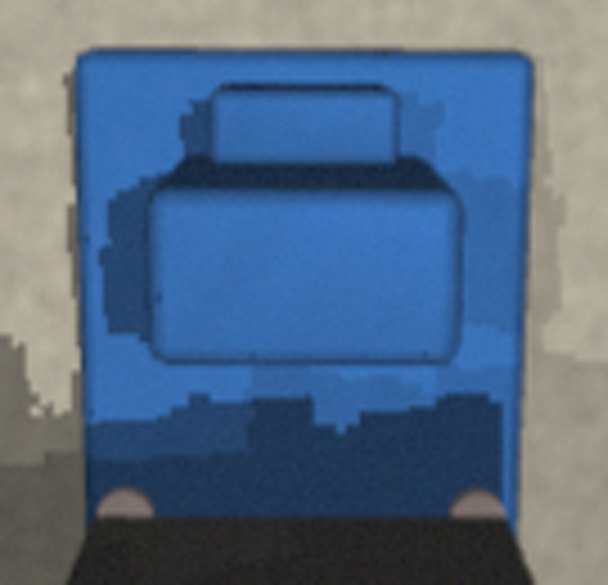

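View pics/w5y.png

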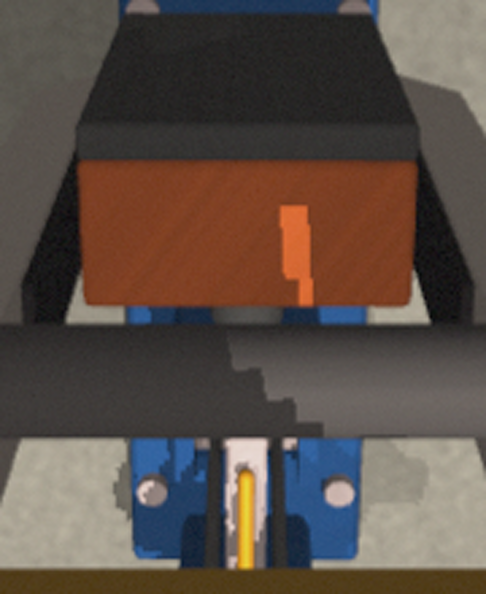

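View pics/t5z.png

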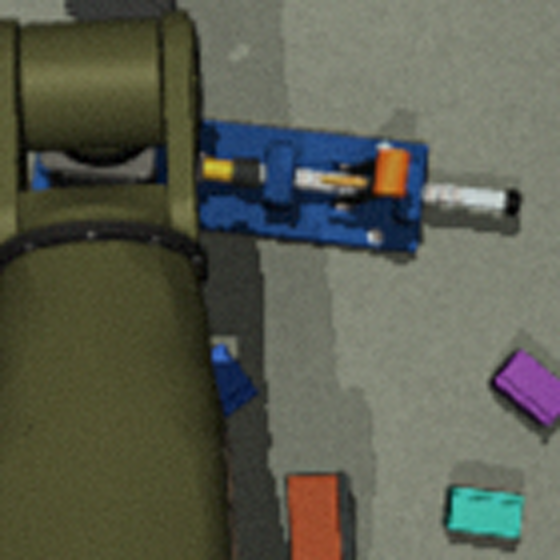

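```bash
python3 - <<'E'
from h import *
w=load('w5')
f=lambda a,b,k,u0,v0:((a+.5)/k-.5+u0,(b+.5)/k-.5+v0)
A=lambda a,b,z:onz(w,*f(a,b,4.5,255,130),z)
B=lambda a,b,z:onz(w,*f(a,b,2.7,230,240),z)
def sh(n,P,Q):
    d=(Q-P);print(n,((P+Q)/2).round(4),'len',np.linalg.norm(d).round(4),'ang',np.degrees(np.arctan2(d[1],d[0])).round(2))
sh('jaw front top',A(150,362,.088),A(460,362,.088))
sh('jaw back top',A(152,190,.088),A(460,192,.088))
sh('bed end',A(77,50,.02),A(532,52,.02))
sh('bed mid',A(86,445,.02),A(523,445,.02))
sh('bed rear end',B(135,556,.02),B(357,556,.02))
sh('bolts rear',B(152,492,.022),B(340,492,.022))
sh('lin steel edge',B(79,125,.187),B(416,125,.187))
sh('lin orange edge',B(85,304,.187),B(411,304,.187))
E
```

```text
jaw front top [0.6059 0.1094 0.088 ] len 0.0432 ang -4.56
jaw back top [0.6079 0.133  0.088 ] len 0.0419 ang -4.93
bed end [0.6092 0.1504 0.02  ] len 0.0779 ang -4.81
bed mid [0.6037 0.0813 0.02  ] len 0.0791 ang -4.56
bed rear end [ 0.5856 -0.1303  0.02  ] len 0.0782 ang -4.54
bolts rear [ 0.5878 -0.1021  0.022 ] len 0.0646 ang -4.55
lin steel edge [0.6044 0.0985 0.187 ] len 0.0483 ang -4.56
lin orange edge [0.6022 0.0698 0.187 ] len 0.049 ang -4.55
```

Against the bed line, the lining is 0.7 mm off the centre line, parallel to the jaw (-4.55° against -4.6°), and 11 mm short of the jaw. I'll shift 5 mm towards the jaw and lower it.

```bash
python3 -m inch '[[[0.5,8,3],0,1],[[0.7,25,5],0,1],[[0.7,45,5],0,1],[[0.7,62,5],0,1],[[0.7,77,5],0,1],[[0.7,89,5],0,1],[[0.7,97,5],0,1],[[0.7,102,5],0,1],[[0.7,104,5],0,1],[[0.7,105.5,5],0,1],[[0.7,106.5,5],0,1],[[0.7,106.5,5],0,1],[[0.7,106.5,5],0,1]]'
python3 - <<'E'
from h import *
w=snap('wrist','w6');cv2.imwrite('pics/w6z.png',cv2.resize(w['frame'][80:340,230:410,::-1],None,fx=3,fy=2.3,interpolation=cv2.INTER_CUBIC))
s=snap('side','s6');cv2.imwrite('pics/s6z.png',cv2.resize(s['frame'][200:320,280:400,::-1],None,fx=5,fy=5,interpolation=cv2.INTER_CUBIC))
E
```

```text
clock: 9.45
tool_pos: [0.6045, 0.0878, 0.0083]
tool_rot: [-90.0, -0.0, -4.6]
ft_force: [0.1, 1.2, -1.6]
finger_gap: 0.531
```

View pics/w6z.png

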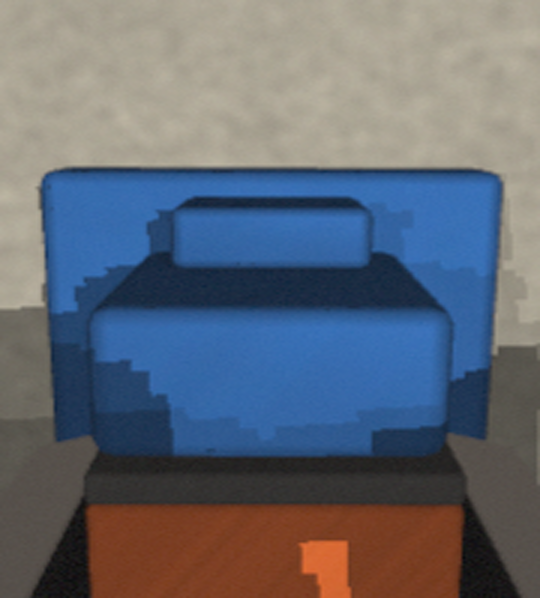

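View pics/s6z.png

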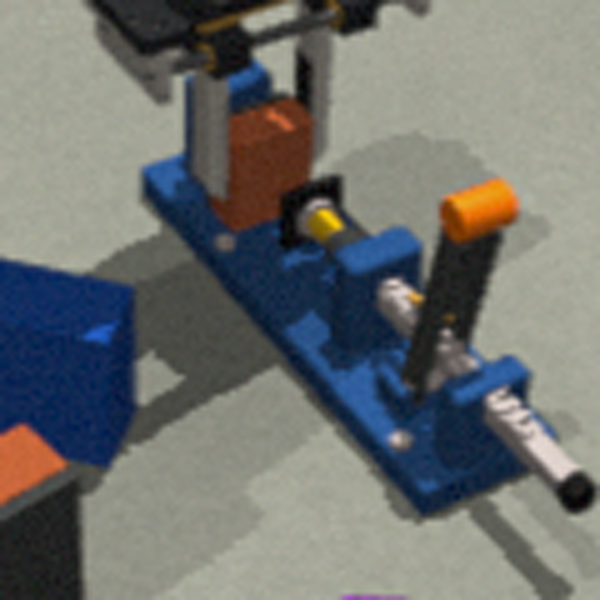

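```bash
python3 -m inch '[[[0,0.6,0],0,1],[[0,0.6,0],0,0.2],[[0,0.6,0],0,-0.2],[[0,0.6,0],0,-0.4],[[0,0.6,0],0,-0.4],[[0,0.6,0],0,-0.4],[[0,-3,0],0,-0.4],[[0,-12,0],0,-0.4],[[0,-30,0],0,-0.4],[[0,-55,0],0,-0.4],[[0,-85,0],0,-0.4],[[0,-115,0],0,-0.4],[[0,-140,0],0,-0.4],[[0,-152,0],0,-0.4],[[0,-157,0],0,-0.4],[[0,-157,0],0,-0.4]]'
python3 - <<'E'
from h import *
w=snap('wrist','w7')
s=snap('side','s7');cv2.imwrite('pics/s7z.png',cv2.resize(s['frame'][200:320,280:400,::-1],None,fx=5,fy=5,interpolation=cv2.INTER_CUBIC))
E
```

```text
clock: 11.15
tool_pos: [0.6042, 0.0878, 0.1649]
tool_rot: [-90.0, 0.0, -4.6]
ft_force: [0.3, 0.7, -0.2]
finger_gap: 0.701
```

View pics/w7.png

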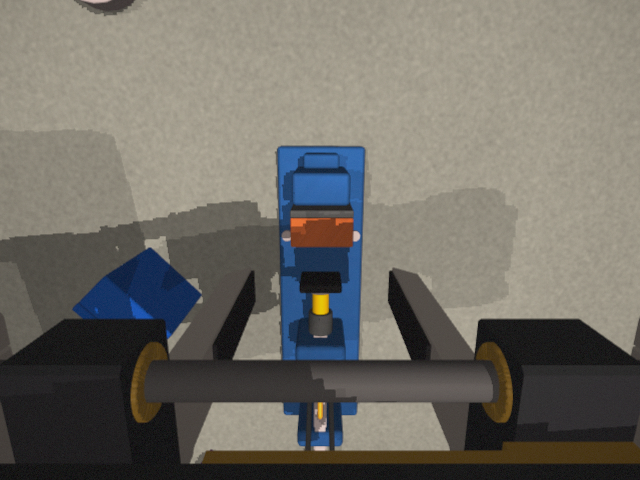

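View pics/s7z.png

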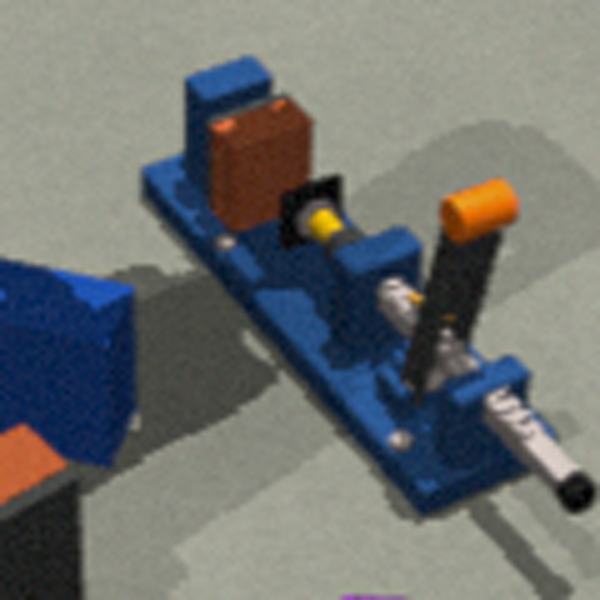

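The lining stands free and square, a few mm from the jaw (wrist view: lining at (322,229), foot at (321,282), both on the same centre line). Now I'll move over the grip.

```bash
python3 -m inch '[[[0,0,-8],0,-0.4],[[0,0,-25],0,-0.4],[[0,0,-50],0,-0.4],[[-1,0,-80],0,-0.4],[[-1,0,-110],0,-0.4],[[-1,0,-140],0,-0.4],[[-1.5,0,-165],0,-0.4],[[-1.5,0,-182],0,-0.4],[[-1.5,0,-188],0,-0.4],[[-1.5,0,-188],0,-0.4]]'
python3 - <<'E'
from h import *
w=snap('wrist','w8')
s=snap('side','s8');cv2.imwrite('pics/s8z.png',cv2.resize(s['frame'][180:320,280:420,::-1],None,fx=4,fy=4,interpolation=cv2.INTER_CUBIC))
E
```

```text
clock: 12.25
tool_pos: [0.5874, -0.1, 0.1649]
tool_rot: [-90.0, 0.0, -4.7]
ft_force: [-0.7, 0.9, -0.2]
finger_gap: 0.7
```

View pics/w8.png

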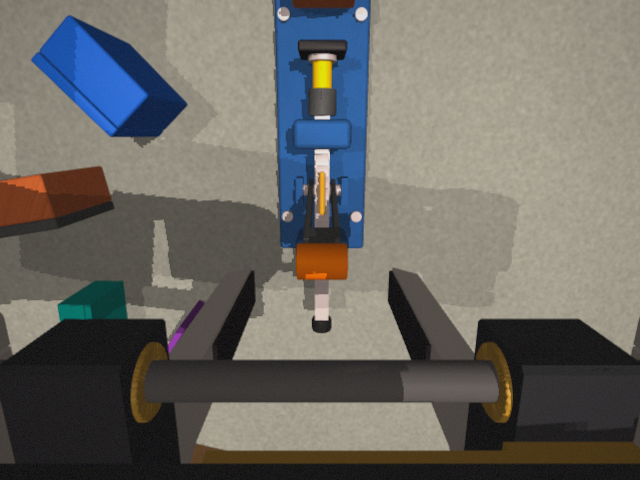

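View pics/s8z.png

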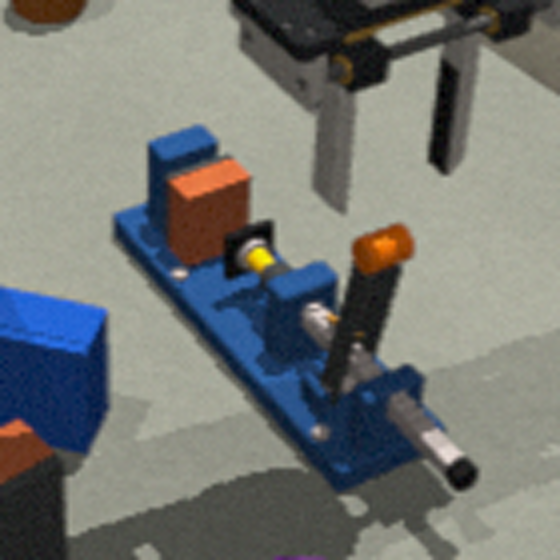

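```bash
python3 - <<'E'
from h import *
w=load('w8');s=load('s8')
def msk(x,r0,r1,c0,c1):
    h=cv2.cvtColor(x['frame'],cv2.COLOR_RGB2HSV);m=((h[...,0]>=5)&(h[...,0]<22)&(h[...,1]>180)&(h[...,2]>90)).astype(np.uint8)
    o=np.zeros_like(m);o[r0:r1,c0:c1]=m[r0:r1,c0:c1]
    k,_=cv2.findContours(o,0,2);k=max(k,key=cv2.contourArea);return cv2.minAreaRect(k),cv2.boundingRect(k)
a=msk(w,225,300,280,370);b=msk(s,225,260,355,395);print(a,b)
p=tri((w,*a[0][0]),(s,*b[0][0]));print(p)
for z in(.15,.156,.165): print(z,onz(w,*a[0][0],z), onz(w,a[1][0],a[0][0][1],z)[0]-onz(w,a[1][0]+a[1][2],a[0][0][1],z)[0])
E
```

```text
(((321.0, 261.5), (35.0, 50.0), 90.0), (296, 244, 51, 36)) (((375.1000061035156, 241.70001220703125), (8.497057914733887, 13.86362075805664), 63.43495178222656), (369, 237, 14, 11))
(array([ 0.58730954, -0.10123114,  0.15580714]), [np.float64(8.668018426091792e-05), np.float64(8.668018426093706e-05)])
0.15 [ 0.58721636 -0.10320359  0.15      ] -0.03137086020525537
0.156 [ 0.58738374 -0.10122236  0.156     ] -0.030544801017437728
0.165 [ 0.58763481 -0.09825052  0.165     ] -0.029305712235711323
```

The grip triangulates to (0.587, -0.101, 0.156). That agrees with the expected 156 mm height and with the 30 mm bar length. I'll descend and pinch its ends.

```bash
python3 -m inch '[[[0,8,-1],0,-0.4],[[0,22,-1],0,-0.4],[[0,38,-1],0,-0.4],[[0,51,-1],0,-0.4],[[0,59,-1],0,-0.4],[[0,63,-1],0,-0.4],[[0,63,-1],0,-0.1],[[0,63,-1],0,0.4],[[0,63,-1],0,1],[[0,63,-1],0,1],[[0,63,-1],0,1],[[0,63,-1],0,1],[[0,63,-1],0,1]]' 30
python3 - <<'E'
from h import *
w=snap('wrist','w9')
s=snap('side','s9');cv2.imwrite('pics/s9z.png',cv2.resize(s['frame'][180:320,280:420,::-1],None,fx=4,fy=4,interpolation=cv2.INTER_CUBIC))
E
```

```text
clock: 13.65
tool_pos: [0.5876, -0.1005, 0.1023]
tool_rot: [-90.0, -0.0, -4.6]
ft_force: [0.0, -1.1, 3.4]
finger_gap: 0.315
```

View pics/w9.png

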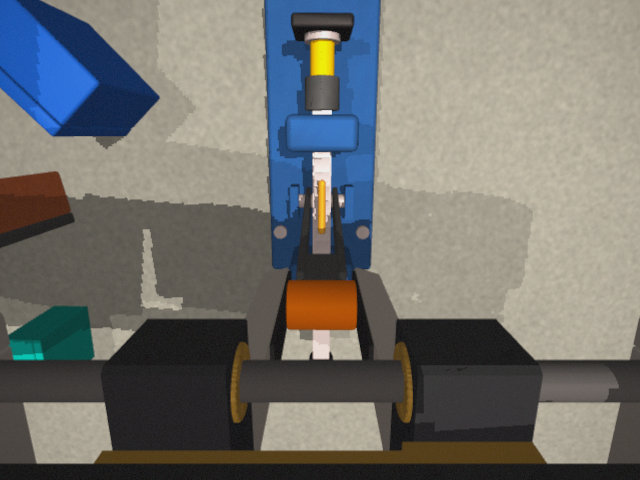

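View pics/s9z.png

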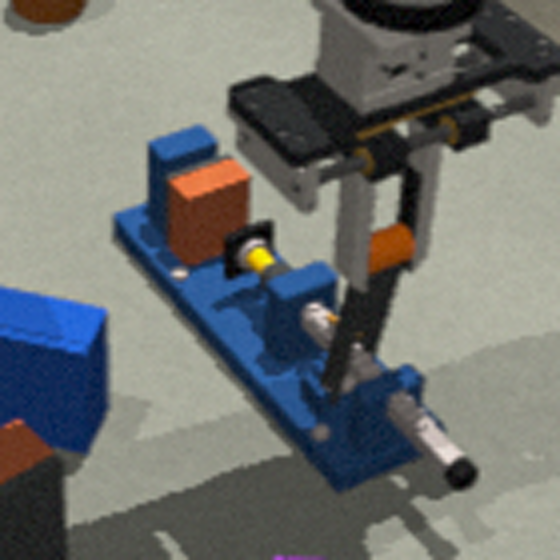

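Pinched: the opening is 0.315, or 29.6 mm. In the wrist view the neck runs from about row 40 to 76 and the foot edge is at row 13. First pump, forward then back, with a look at each end.

```bash
python3 -m inch '[[[0,-0.5,3],0,1],[[0,-1.2,8],0,1],[[0,-1.9,14],0,1],[[0,-2.3,20],0,1],[[0,-2.4,26],0,1],[[0,-2.2,33],0,1],[[0,-1.7,39],0,1],[[0,-1.2,44],0,1],[[0,-0.6,48],0,1],[[0,-0.6,48],0,1]]'
python3 - <<'E'
from h import *
w=snap('wrist','w10');s=snap('side','s10')
cv2.imwrite('pics/s10z.png',cv2.resize(s['frame'][180:320,280:420,::-1],None,fx=4,fy=4,interpolation=cv2.INTER_CUBIC))
print(telemetry.get_state()['ft_force'])
E
```

```text
clock: 14.75
tool_pos: [0.5917, -0.0519, 0.1026]
tool_rot: [-90.0, -0.0, -4.6]
ft_force: [2.0, -4.2, 1.5]
finger_gap: 0.32
[ 2.90863753 -4.26129557 -0.6769974 ]
```

View pics/w10.png

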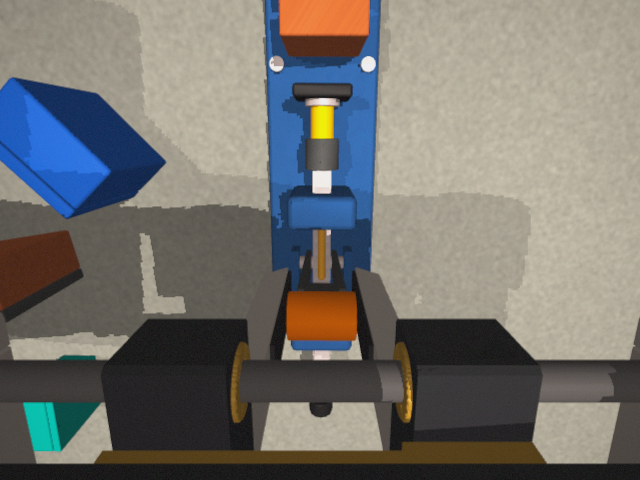

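View pics/s10z.png

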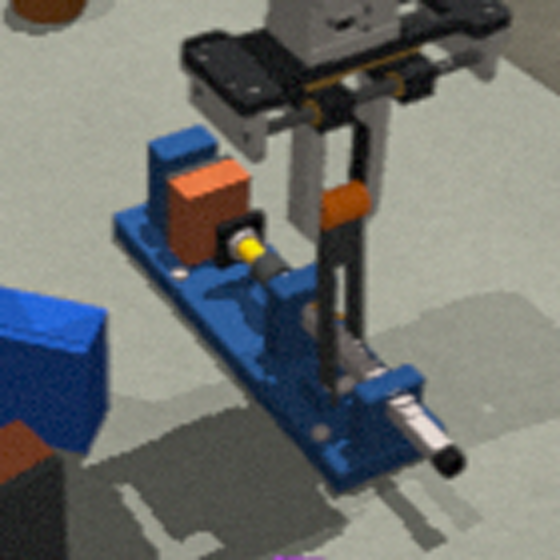

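```bash
cat >> h.py <<'E'
C=np.array([.5974,.0100]);AX=np.array([np.cos(np.radians(85.35)),np.sin(np.radians(85.35))])
def cx(s,u,v,z): return 1e3*(onz(s,u,v,z)[:2]-C)@AX
def col(s,u=None,lo=0,hi=300):
    """yellow neck rows & length mm"""
    h=cv2.cvtColor(s['frame'],cv2.COLOR_RGB2HSV);m=(h[...,0]>=22)&(h[...,0]<=34)&(h[...,1]>180)&(h[...,2]>110)
    m=m.astype(np.uint8);m[200:]=0;m[:,:295]=0;m[:,345:]=0
    r=np.where(m.sum(1)>=8)[0]; a,b=r.min()-.5,r.max()+.5
    u=np.median(np.where(m)[1]); return a,b,u,cx(s,u,a,.062)-cx(s,u,b,.062)
E
python3 - <<'E'
from h import *
for n in ['w9','w10']:
    w=load(n);print(n,col(w))
w=load('w9');print('foot front',cx(w,322,12.5,.073))
w=load('w10');print('foot front',cx(w,322,83,.073),'block rear',cx(w,324,37,.08),'rear bottom',cx(w,324,56,.022))
w=load('w7');print('w7 foot',cx(w,321,272.5,.073),'blk rear',cx(w,322,247,.08), 'steel front',cx(w,322,210,.08),'jaw',cx(w,322,206,.088))
E
```

```text
w9 (np.float64(39.5), np.float64(74.5), np.float64(322.0), np.float64(19.494431519180285))
w10 (np.float64(105.5), np.float64(138.5), np.float64(322.0), np.float64(19.904810343381378))
foot front 28.193972064835762
foot front 39.797553227428914 block rear 62.86046159337618 rear bottom 63.710439134611505
w7 foot 39.78768833116103 blk rear 63.90265740102253 steel front 93.9301689827755 jaw 98.52348524150324
```

The first pump moved the foot from 28 to about 40 mm (clamp x). The neck is still free at 19.9 mm and the block's rear face is at 63.5 mm. Second pump: back, then forward.

```bash
python3 -m inch '[[[0,-0.6,-4],0,1],[[0,-1.3,-11],0,1],[[0,-1.8,-19],0,1],[[0,-1.6,-27],0,1],[[0,-1,-35],0,1],[[0,0,-42],0,1],[[0,0.6,-48],0,1],[[0,0.6,-48],0,1],[[0,0.1,-45],0,1],[[0,-0.6,-40],0,1],[[0,-1.3,-34],0,1],[[0,-1.7,-28],0,1],[[0,-1.8,-22],0,1],[[0,-1.6,-16],0,1],[[0,-1.2,-10],0,1],[[0,-0.6,-4],0,1],[[0,0,0],0,1],[[0,0,0],0,1]]'
python3 - <<'E'
from h import *
w=snap('wrist','w11');print(col(w))
print(telemetry.get_state()['ft_force'])
E
```

```text
clock: 16.65
tool_pos: [0.5915, -0.0533, 0.1028]
tool_rot: [-90.1, -0.0, -4.6]
ft_force: [3.4, -3.4, 1.7]
finger_gap: 0.312
(np.float64(89.5), np.float64(123.5), np.float64(322.0), np.float64(20.12631539878999))
[ 2.9673214  -3.82590129  2.14419253]
```

View pics/w11.png

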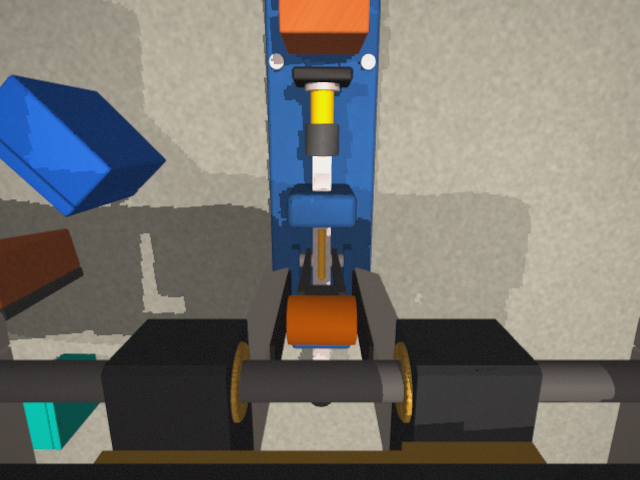

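```bash
python3 -m inch '[[[0,-0.6,-4],0,1],[[0,-1.3,-11],0,1],[[0,-1.8,-19],0,1],[[0,-1.6,-27],0,1],[[0,-1,-35],0,1],[[0,0,-43],0,1],[[0,0.6,-49],0,1],[[0,0.7,-49.5],0,1],[[0,0.1,-45],0,1],[[0,-0.6,-40],0,1],[[0,-1.3,-34],0,1],[[0,-1.7,-28],0,1],[[0,-1.8,-22],0,1],[[0,-1.6,-16],0,1],[[0,-1.2,-10],0,1],[[0,-0.6,-4],0,1],[[0,0,1],0,1],[[0,0,1.5],0,1]]'
python3 - <<'E'
from h import *
w=snap('wrist','w12');print(col(w))
print(telemetry.get_state()['ft_force'])
E
```

```text
clock: 18.5
tool_pos: [0.5916, -0.052, 0.1027]
tool_rot: [-90.1, -0.0, -4.6]
ft_force: [5.7, -4.0, 0.6]
finger_gap: 0.315
(np.float64(75.5), np.float64(110.5), np.float64(322.0), np.float64(20.364770722682813))
[ 5.87783297 -4.02484941  1.67735649]
```

View pics/w12.png

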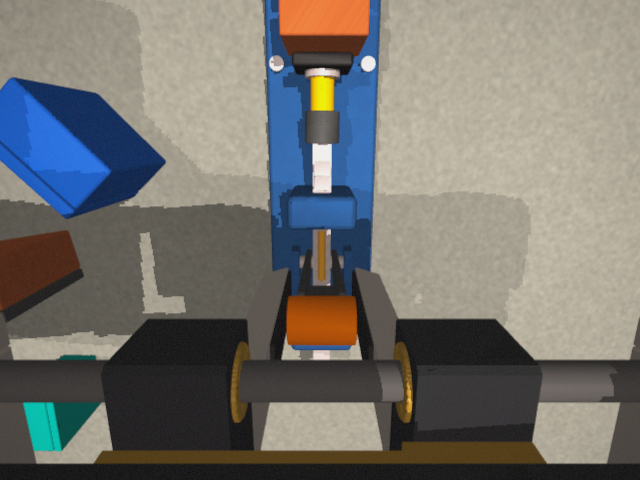

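Another tooth gained; the foot is at about 58 mm and the neck is free. Fourth pump.

```bash
python3 -m inch '[[[0,-0.6,-5],0,1],[[0,-1.3,-12],0,1],[[0,-1.8,-20],0,1],[[0,-1.6,-28],0,1],[[0,-1,-36],0,1],[[0,0,-44],0,1],[[0,0.6,-50],0,1],[[0,0.7,-51],0,1],[[0,0.1,-47],0,1],[[0,-0.6,-42],0,1],[[0,-1.3,-36],0,1],[[0,-1.7,-29],0,1],[[0,-1.8,-23],0,1],[[0,-1.6,-17],0,1],[[0,-1.2,-11],0,1],[[0,-0.6,-5],0,1],[[0,0,0],0,1],[[0,0,0],0,1]]'
python3 - <<'E'
from h import *
w=snap('wrist','w13');print(col(w))
s=snap('side','s13')
cv2.imwrite('pics/s13z.png',cv2.resize(s['frame'][180:320,280:420,::-1],None,fx=4,fy=4,interpolation=cv2.INTER_CUBIC))
print(telemetry.get_state()['ft_force'])
E
```

```text
clock: 20.35
tool_pos: [0.5916, -0.0519, 0.1027]
tool_rot: [-90.1, -0.0, -4.6]
ft_force: [4.6, -4.6, 1.1]
finger_gap: 0.319
(np.float64(63.5), np.float64(94.5), np.float64(322.0), np.float64(17.73348838255734))
[ 5.92604884 -4.27929397  1.29859944]
```

View pics/w13.png

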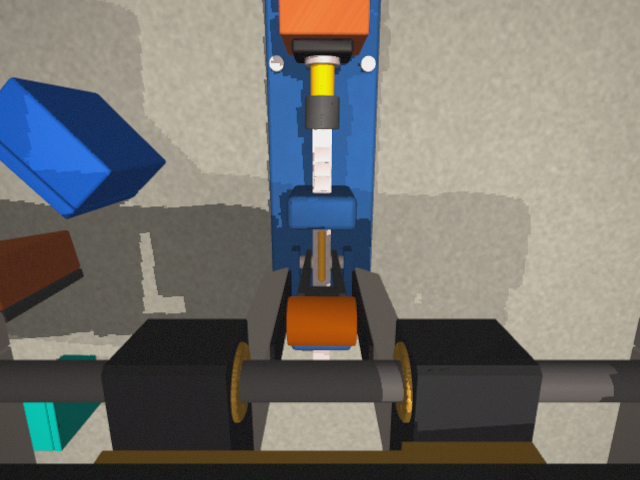

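View pics/s13z.png

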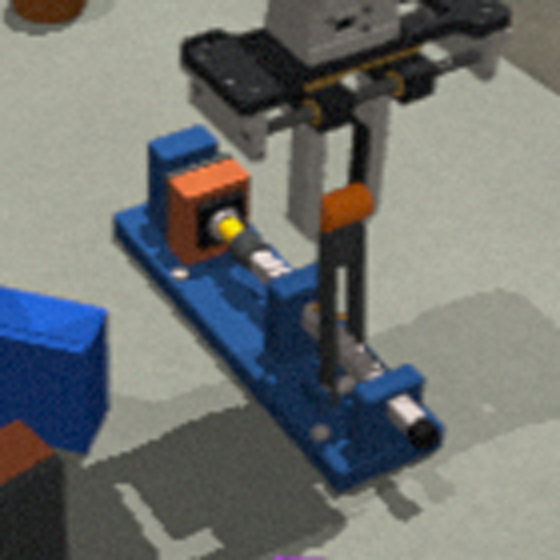

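The foot has met the block, with the neck at 17.7 mm (about 2 mm in). Fifth pump.

```bash
python3 -m inch '[[[0,-0.6,-5],0,1],[[0,-1.3,-12],0,1],[[0,-1.8,-20],0,1],[[0,-1.6,-28],0,1],[[0,-1,-36],0,1],[[0,0,-44],0,1],[[0,0.6,-50],0,1],[[0,0.7,-51],0,1],[[0,0.1,-47],0,1],[[0,-0.6,-42],0,1],[[0,-1.3,-36],0,1],[[0,-1.7,-29],0,1],[[0,-1.8,-23],0,1],[[0,-1.6,-17],0,1],[[0,-1.2,-11],0,1],[[0,-0.6,-5],0,1],[[0,0,0],0,1],[[0,0,0],0,1]]'
python3 - <<'E'
from h import *
w=snap('wrist','w14');print(col(w))
print(telemetry.get_state()['ft_force'])
E
```

```text
clock: 22.25
tool_pos: [0.5916, -0.0522, 0.1027]
tool_rot: [-90.1, -0.0, -4.6]
ft_force: [5.2, -5.0, 0.5]
finger_gap: 0.314
(np.float64(54.5), np.float64(80.5), np.float64(322.0), np.float64(14.66802097019243))
[ 4.48775473 -4.88815036  1.61691524]
```

View pics/w14.png

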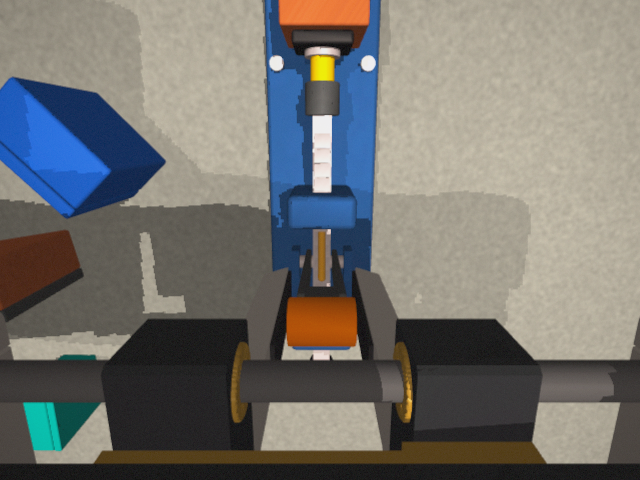

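The neck is at 14.7 mm of 20, about 5.5 mm in, with the block against the jaw. A full next pump would overshoot (about 14.5 mm in), so I'll go back, then forward only part of the way and measure.

```bash
python3 -m inch '[[[0,-0.6,-5],0,1],[[0,-1.3,-12],0,1],[[0,-1.8,-20],0,1],[[0,-1.6,-28],0,1],[[0,-1,-36],0,1],[[0,0,-44],0,1],[[0,0.6,-50],0,1],[[0,0.7,-51],0,1],[[0,0.1,-47],0,1],[[0,-0.6,-42],0,1],[[0,-1.3,-36],0,1],[[0,-1.7,-29],0,1],[[0,-1.8,-24],0,1],[[0,-1.8,-20],0,1],[[0,-1.8,-20],0,1]]'
python3 - <<'E'
from h import *
w=snap('wrist','w15');print(col(w))
print(telemetry.get_state()['ft_force'])
E
```

```text
clock: 23.8
tool_pos: [0.5899, -0.0723, 0.1044]
tool_rot: [-90.1, -0.0, -4.6]
ft_force: [5.7, -4.8, 0.4]
finger_gap: 0.317
(np.float64(18.5), np.float64(42.5), np.float64(322.0), np.float64(13.041068238601667))
[ 5.30880481 -5.59212863  0.5579637 ]
```

View pics/w15.png

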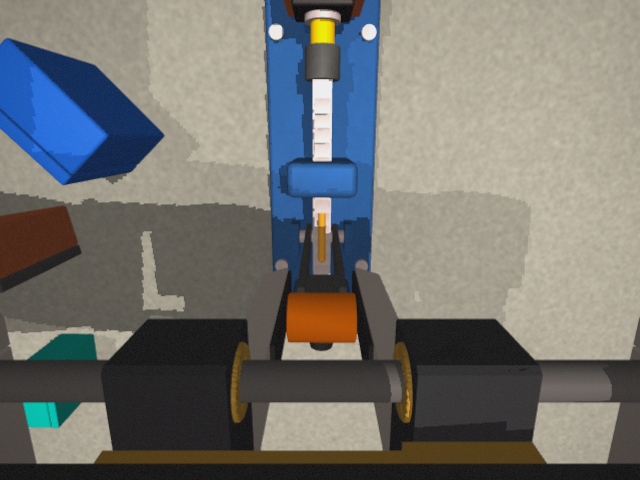

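The pawl has caught, with the neck at 13.0 mm (about 7 in). Another 8 mm at the grip should add about 3 mm.

```bash
python3 -m inch '[[[0,0.2,3],0,1],[[0,0.4,6],0,1],[[0,0.6,8],0,1],[[0,0.6,8],0,1],[[0,0.6,8],0,1]]'
python3 - <<'E'
from h import *
w=snap('wrist','w16');print(col(w))
cv2.imwrite('pics/w16z.png',cv2.resize(w['frame'][0:110,260:390,::-1],None,fx=5,fy=5,interpolation=cv2.INTER_CUBIC))
s=snap('side','s16')
cv2.imwrite('pics/s16z.png',cv2.resize(s['frame'][180:320,280:420,::-1],None,fx=4,fy=4,interpolation=cv2.INTER_CUBIC))
print(telemetry.get_state()['ft_force'])
E
```

```text
clock: 24.35
tool_pos: [0.5906, -0.0648, 0.1041]
tool_rot: [-90.1, -0.0, -4.7]
ft_force: [3.6, -7.8, 2.1]
finger_gap: 0.316
(np.float64(32.5), np.float64(51.5), np.float64(322.0), np.float64(10.449987543333975))
[ 4.33034326 -7.81677303  2.40275753]
```

View pics/w16z.png

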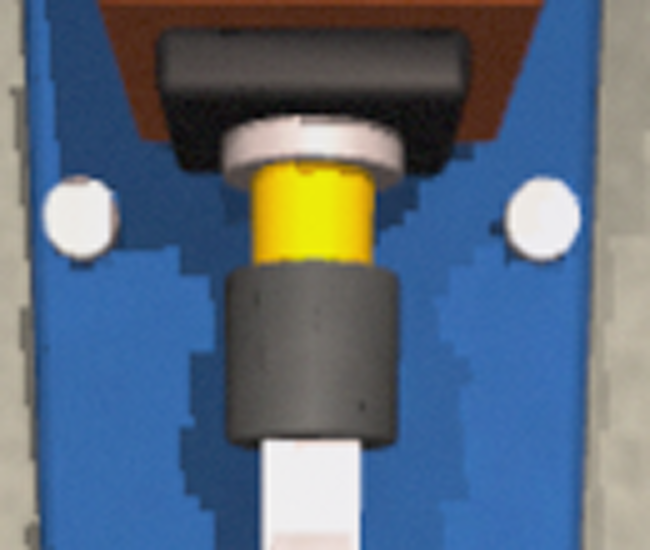

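View pics/s16z.png

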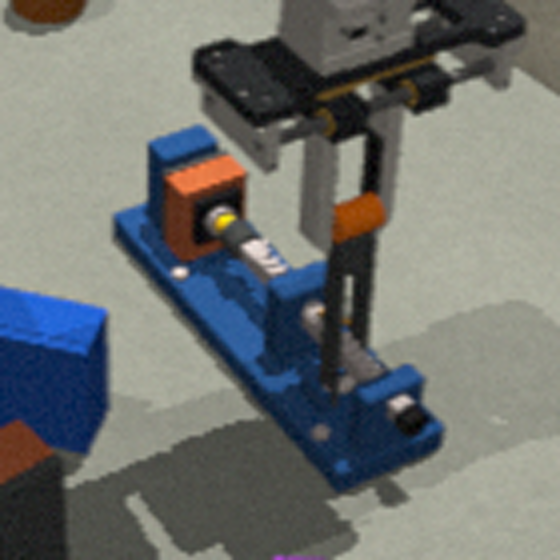

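The neck is at 10.4 mm of 20, about half in, and the block is flat against the jaw. I'll hold for a second to check for creep, then check the bystanders.

```bash
python3 -m inch '[[[0,0,0],0,1],[[0,0,0],0,1],[[0,0,0],0,1],[[0,0,0],0,1],[[0,0,0],0,1],[[0,0,0],0,1],[[0,0,0],0,1],[[0,0,0],0,1],[[0,0,0],0,1],[[0,0,0],0,1]]'
python3 - <<'E'
from h import *
w=snap('wrist','w17');print(col(w))
a=load('side0')['frame'].astype(int);s=snap('side','s17');b=s['frame'].astype(int)
for n,(x0,x1,y0,y1) in dict(bearing=(225,255,210,235),jar=(280,305,153,188),carton=(385,455,375,437)).items(): print(n,np.abs(a-b)[y0:y1,x0:x1].mean())
E
```

```text
clock: 25.45
tool_pos: [0.5905, -0.0649, 0.1041]
tool_rot: [-90.1, -0.0, -4.7]
ft_force: [3.3, -7.2, 2.4]
finger_gap: 0.316
(np.float64(32.5), np.float64(51.5), np.float64(322.0), np.float64(10.450333424933156))
bearing 18.230666666666668
jar 13.658285714285714
carton 15.709139784946236
```

View pics/s17.png

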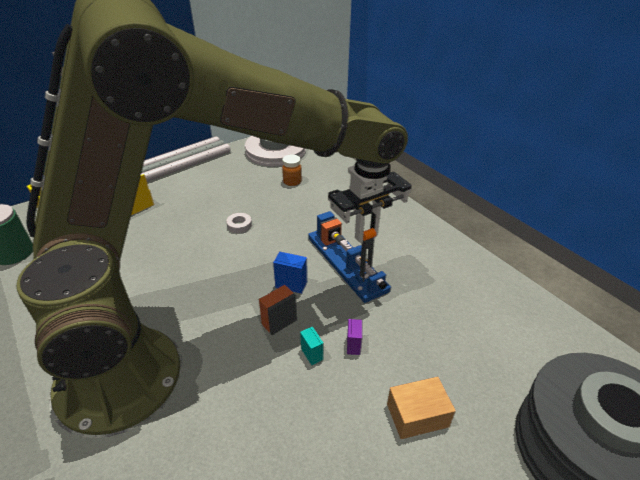

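The squeeze is steady: 10.45 mm of neck before and after the hold. The bearing at (239,222), jar at (291,171) and carton at (421,407) are where they started; the small pixel differences look like lighting and noise. Handing in.

```bash
python3 -c "
from station import finish_job
print(finish_job())"
```

```text
the job is handed in; nothing more can be done
None
```

The lining is standing squarely on the bed, pressed against the fixed jaw by the foot. I handed the job in at about 25.5 s with the gripper still holding the trigger.

I set the smaller rust-brown block down about 6 mm in front of the jaw, steel back towards it, and let go. Then I pinched the orange grip, made five pumps, and stopped a sixth part-way so the neck would not go too far in.

**Last checks**
- **Squeeze:** 10.4 mm of the neck's 20 mm was in view, so it is about half in. It had not changed after holding for one second.
- **Trigger:** the wrist force was about 8 N and the gripper opening was 30 mm, which matches the bar's length.
- **Bystanders:** by eye, the bearing, carton and jar are where they were at the start. The pixel comparison was not exactly zero (mean 14–18 per channel), which I put down to lighting and noise.

**What failed or disagreed**
- **First grasp:** it missed. The fingers closed just above the block because the real fingertips sit about 35 mm behind the reported tool point. Three image measurements confirmed this and I corrected for it; nothing was touched.
- **Clamp position:** the overhead and wrist cameras differed by about 6 mm along the clamp, so I placed the block by the wrist view.

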